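Register a glaze test tile in the corner of its jig

ROBOT

A 6-joint arm with a two-finger parallel gripper is mounted at the origin on a cart in front of the work surface, level with it; the furniture and walls round the work are solid. World frame = base frame: x ahead of the robot, y to its left, z up, the work surface at z = 0. Lengths are in m, angles in degrees, forces in N, time in s.
With the tool pointing down it reaches from about 0.4 to 0.825 m from the base axis. Payload 7 kg.
Tool frame: the origin (TCP) lies on the centre line of the jaws, within the pads' length; the fingertips stand 19 mm ahead of it and the grasp point (between the pads) is the TCP; z points along the fingers, y is the line along which they close (so a half turn about z gives the same grasp; the last joint's range is limited). The gripper opens to 88 mm and grips with 3 to 60 N. Pads are 19 mm wide; open, the fingers measure 130 mm over their backs; the gripper's body (78 mm by 193 mm) begins 47 mm behind the grasp point.
Start: joints at [-49.727, 20.546, 0.682, 0, -70.136, -16.507], TCP at [0.272, -0.618, 0.246] pointing down, gripper open.
Joint ranges: [-176.03, 176.03], [-82.01, 121.73], [-58.28, 71.71], [-173.87, 95.51], [-174.79, -0.11], [-173.66, 173.66]. Speed limits (degrees/s): [136.94, 136.94, 172.46, 180, 180, 180].

INTERFACE

Orientations are given as [roll, pitch, yaw] about the fixed x, y, z axes, in that order (R = Rz(yaw) Ry(pitch) Rx(roll)).
In Python, from plant import * gives the robot as it stands. The module is installed in compiled form; this text tells all that it offers.
- The arm moves only by the tool play_rows, never from a script. Its argument "deltas" is a list of rows, each a list of 6 numbers: the shift along the world's x, y, z scaled (see below), then the turn, a rotation vector about the world's x, y, z scaled (see below). A call has 1 to 10 rows; each row shifts and turns the commanded pose from where the row before left it; what a row does not reach is not made up. The controller multiplies each number of a shift by 800 mm and each number of a turn by 180 degrees. A row lasts 1/10 s, in which the tool goes at most 50 mm and 8.59 degrees, less where a joint would pass 70% of its speed; a pose out of reach is approached as far as the arm can. A call with a number of a shift or a turn outside -1 to 1 is refused whole. A call with a gripper value outside its range is refused whole. "gripper" is the gripper command: -1 is shut, 1 is fully open, values between are in proportion, set as the call begins (left out, the last holds). The fingers move at their own pace and stop on an object; the grip force is fixed at half the most. Time passes only in rows, so rows that do not move let the fingers close. It gives the time, the measured TCP pose, the force, the opening and the grip force at its end, in the units of the state.
- get_obs(): the state, without advancing time (a new reading comes with each control period).
- snapshot(name): name is "scene" or "top"; returns (picture, depth): 400x640x3 uint8, blue, green, red; 400x640 float32, m along the optical axis (not along the pixel's ray), 0 where there is no reading.
- camera_model(name): a dict with "fx", "fy", "cx", "cy" (pixels), "world_to_cam" (4x4, takes a point from world to camera coordinates). Camera axes: x right, y down, z forward; pixel columns grow to the right and rows downward; lengths in m; the calibration is good to about 2 mm. A picture is of the moment at which its call begins. camera_model takes no time and is no camera call.
- close_job(): hands the job in; it is judged then, once.
The state is a dict: "clock": time; "joint_pos": joint angles; "qvel": joint speeds; "tau": joint torques, N m; "tool_pos": TCP position; "orientation": TCP orientation; "force": force on the tool from outside, world axes, zero at the start; "moment": the same for the moment, N m; "opening": finger opening in m; "gripper_force": force on a finger pad.
Only numpy, scipy, OpenCV 4.12 (cv2) and the standard library are available. Lean on these libraries where they do the work, as an engineer would, in place of code of your own. Each camera call takes 0.05 s, during which the arm holds its last target. There are 200 camera calls.

TASK

On the registering board, push the blue-glazed test tile flat until its long edge lies flush against the metal rail, then keep it against the rail and slide it along into the corner pocket that has the blue end stop, until it butts fully home against that stop. Only push or drag it with the fingertips, never pick it up or tip it, and leave the other things on the table alone.

Things in the scene. Friction and masses are not known exactly. Their poses are not given: they have to be found in the camera images.
- jig: Registering board, fixed to the table, 150 x 360 x 12 mm (top at z = 12 mm), turned by up to about 0.3 rad. Origin: on its underside (table level), 85 mm from the near edge, 65 mm from the far edge, midway along its length; x points across the board to the rail, y along the rail (to the robot's left), z up.
- rail_face (a point): Foot of the aluminium rail's face, on the board top, midway along: x = 45 mm on the board, axes as the board's. The rail runs the whole length of the far edge, 20 mm wide, 14 mm high above the board; its face looks to -x. A tile flush with it has its centre 18 mm in front of the face.
- left_pocket (a point): Where the tile's centre comes to lie when home in the left (+y) pocket: x = 27, y = +117 mm on the board. Rail, end stop and a parallel aluminium lip (12 mm wide, 8 mm high) form the pocket, 41 mm wide, open to the middle. Lip: inner face at x = 4 mm for y = 105 to 169 mm, flaring to x about -4 mm at y = 88 mm; a tile that is home sticks out 21 mm past the straight lip.
- right_pocket (a point): The same for the right (-y) pocket, its mirror image: x = 27, y = -117 mm on the board.
- blue_stop: Blue end stop, a fixed block across the end of one pocket, 40 mm along the board's x, 12 mm thick along its y, 18 mm high. Origin: centre of its underside, on the board top; axes parallel to the board's. It is at y = +156 mm or -156 mm on the board, x = 24.5 mm (inner face at |y| = 150 mm), differing from run to run. Tile home against it: centres 39 mm apart along y.
- orange_stop: Orange end stop, same block and axes, at the other end of the board.
- blue_tile: Loose test tile, dark blue glaze with a bare whitish end and a small hole, 66 x 36 x 6 mm, about 45 g, lying flat on the board between the pockets, off the rail. Origin: centre of its underside; x along the 66 mm length, z up. It starts roughly parallel to the rail, turned by up to 0.4 rad. It slides freely under light pushing (well under 5 N).
- amber_tile: Bystander, leave alone: test tile, amber glaze, 66x36x6 mm, lying on the table behind the jig; origin: centre of its underside
- green_tile: Bystander, leave alone: test tile, pale green glaze, 66x36x6 mm, lying on the table behind the jig; origin: centre of its underside
- cup: Bystander, leave alone: small green pinch cup, 66 mm across, 57 mm high, on the table behind the jig; origin: centre of its underside
- rib: Bystander, leave alone: beech throwing rib, 61x101x6 mm, lying on the table right of the jig; origin: centre of its underside
- kidney: Bystander, leave alone: red rubber kidney, 46x88x6 mm, lying on the table right of the jig; origin: centre of its underside
- yellow_jar: Bystander, leave alone: glaze jar with yellow lid, 48 mm across, 68 mm high, on the table left of the jig; origin: centre of its underside
- underglaze_2: Bystander, leave alone: glaze jar with red lid, 48 mm across, 68 mm high, on the table left of the jig; origin: centre of its underside
There are look-alikes about, which are no part of the job. Leave any purple look-alike of the blue_tile alone.

How it is judged:
By the outcome, as a careful person would: the job done as asked, in the order asked, and still so for the second after the job is handed in, with the robot touching nothing.
It also fails if it takes over 58 s, if anything falls off the work surface, if the arm or the gripper's body presses on something with over 40 N, if the wrist force passes 120 N, or if a joint passes its speed limit or range.

## Working session

There is one attempt and no reset: what is moved stays moved. The work goes in short steps, Python scripts to look and compute and a tool call to move; the robot and the scene stay as the last step left them, time stands still between calls to the robot, and variables do not carry over. Pictures are saved under pics/ and viewed, at most 13 in all, crops included, and the job is handed in when it is done.

Besides the shell and the picture viewer there is one more tool, called after "Call:" as name([rows], argument=value, ...), one row to a line, values as JSON. play_rows: Moves the arm, as the interface text tells. Its arguments: {"type":"object","properties":{"deltas":{"type":"array","items":{"type":"array","items":{"type":"number","minimum":-1,"maximum":1}}},"gripper":{"type":"number"}},"required":["deltas"]}

```bash
mkdir -p pics; python3 - <<'E'
from plant import *
import cv2,numpy as np
for n in ("top","scene"):
    p,d=snapshot(n); cv2.imwrite(f"pics/{n}0.png",p); np.save(f"{n}0.npy",d)
    m=camera_model(n); print(n,m["fx"],m["cx"],m["cy"],np.round(m["world_to_cam"],4).tolist())
o=get_obs(); print(o)
E
```

```text
top 362.99952422003486 313.97140736318477 204.77314659920347 [[-0.062, -0.9981, -0.0051, -0.0005], [-0.9718, 0.0615, -0.2277, 0.5854], [0.2276, -0.0091, -0.9737, 0.9677], [0.0, 0.0, 0.0, 1.0]]
scene 451.2679598917687 316.8883702766963 192.95955861432523 [[-0.6872, -0.7263, -0.0145, 0.3747], [-0.3911, 0.3867, -0.8352, 0.2708], [0.6122, -0.5683, -0.5498, 1.0678], [0.0, 0.0, 0.0, 1.0]]
{'clock': 0.1, 'joint_pos': array([-4.97285731e+01,  2.05881207e+01,  6.40495608e-01, -1.64758486e-02,
       -7.01348850e+01, -1.65085532e+01]), 'qvel': array([ 0.0324039 , -0.07087117, -0.06432128,  0.10525348,  0.01746826,
        0.0213713 ]), 'tau': array([-8.44107090e-04, -5.84161949e+01,  2.93752295e+01,  7.01558232e+00,
        1.01333534e-02, -5.06027800e-05]), 'tool_pos': array([ 0.27183106, -0.61742219,  0.24472259]), 'orientation': array([ 1.79916490e+02, -8.59719648e-03, -1.56242730e+02]), 'force': array([ 0.13869136, -0.08474828, -0.17249973]), 'moment': array([-0.04701514, -0.01244849,  0.01340878]), 'gripper_force': 0.0, 'opening': 0.08765166403634923}
```

View pics/top0.png

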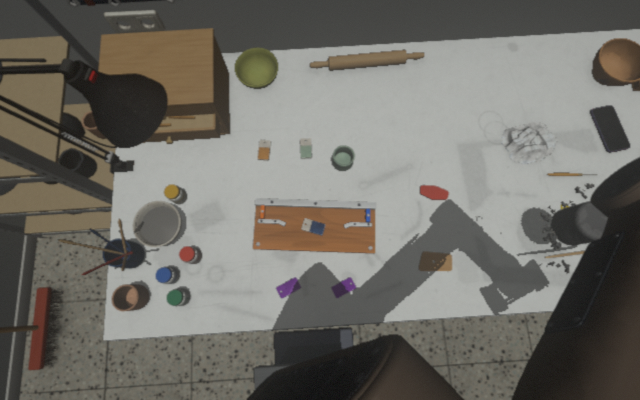

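View pics/scene0.png

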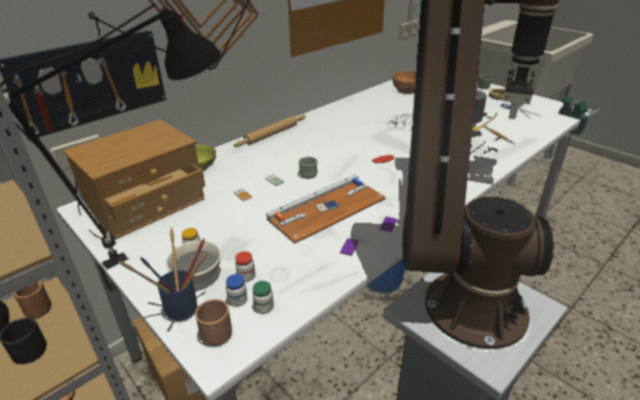

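The top view shows the board at about (253–376, 200–253). The blue stop is at its right end (368,216) and the orange stop at the left (262,212). The tile is at (313,227) with its white end to the left. Next I'll measure.

```bash
cat > h.py <<'E'
from plant import *
import cv2,numpy as np
def ray(n,uv,z):
    m=camera_model(n);T=np.array(m["world_to_cam"]);R,t=T[:3,:3],T[:3,3]
    uv=np.atleast_2d(uv).astype(float)
    d=np.c_[(uv[:,0]-m["cx"])/m["fx"],(uv[:,1]-m["cy"])/m["fy"],np.ones(len(uv))]@R
    c=-R.T@t
    return (c+d*((z-c[2])/d[:,2])[:,None])[:,:2]
def big(mask,k=0):
    cs=sorted(cv2.findContours(mask.astype(np.uint8),cv2.RETR_EXTERNAL,cv2.CHAIN_APPROX_NONE)[0],key=cv2.contourArea)
    return cs[-1-k][:,0]
def rect(n,c,z):  # centre,size,long axis angle
    w=ray(n,c,z).astype(np.float32)*1000
    (x,y),(a,b),th=cv2.minAreaRect(w)
    if a<b: a,b,th=b,a,th+90
    return np.round([x,y,a,b,(th+90)%180-90],1)
E
python3 - <<'E'
from h import *
p=cv2.imread("pics/top0.png"); x0,y0=240,190
c=p[y0:265,x0:390]
cv2.imwrite("pics/crop0.png",cv2.resize(c,None,fx=5,fy=5,interpolation=cv2.INTER_CUBIC))
h=cv2.cvtColor(p,cv2.COLOR_BGR2HSV); 
roi=np.zeros(h.shape[:2],bool); roi[190:265,240:390]=1
H,S,V=h[...,0],h[...,1],h[...,2]
wood=roi&(H<15)&(S>110)&(V>60)
cw=big(wood); print("wood",rect("top",cw,.012))
blue=roi&(H>95)&(H<130)&(S>80)
n,l,st,ce=cv2.connectedComponentsWithStats(blue.astype(np.uint8))
for i in range(1,n):
  if st[i,4]>10: print(st[i],ce[i],ray("top",ce[i],.018)*1000)
inner=(cv2.fillPoly(np.zeros(h.shape[:2],np.uint8),[cw],1)>0)&~wood&roi
n,l,st,ce=cv2.connectedComponentsWithStats(inner.astype(np.uint8))
for i in range(1,n):
  if st[i,4]>30: print("hole",st[i],ce[i],rect("top",big(l==i),.018))
E
```

```text
wood [525.6 -34.2 353.5 130.1  84.2]
[366 209   4   6  21] [367.42857143 211.14285714] [[ 566.25476608 -195.27095135]]
[366 216   4   6  24] [367.5 218.5] [[ 544.03114846 -193.35396361]]
[312 228  11   6  41] [317.         230.14634146] [[518.62605817 -41.76545214]]
hole [257 218  30   9 170] [271.37647059 221.34705882] [553.5  91.3  87.1  20.1  79.2]
hole [301 218  25  18 313] [312.93929712 226.50479233] [530.6 -30.8  69.1  40.6  71. ]
```

View pics/crop0.png

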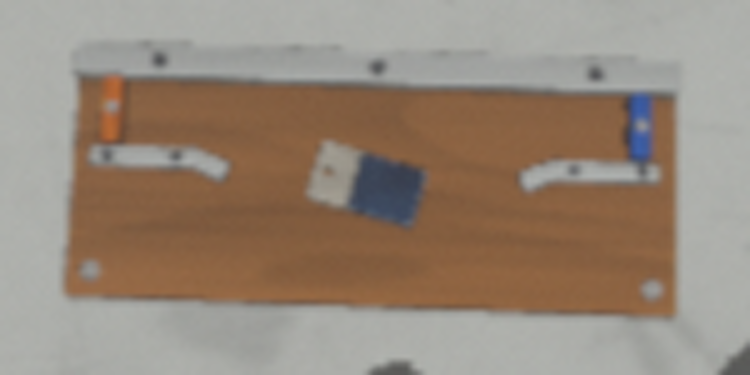

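```bash
cat >> h.py <<'E'
def board(p):
    g=cv2.GaussianBlur(cv2.cvtColor(p,cv2.COLOR_BGR2HSV)[...,1].astype(np.float32),(1,3),0)
    pts=[]
    for u in range(270,360):   # saturation edge rail face -> wood
        col=g[196:216,u]; i=np.where((col[:-1]<115)&(col[1:]>=115))[0]
        if len(i): i=i[-1]; pts.append((u,196+i+(115-col[i])/(col[i+1]-col[i])))
    return np.array(pts)
E
python3 - <<'E'
from h import *
p=cv2.imread("pics/top0.png"); h=cv2.cvtColor(p,cv2.COLOR_BGR2HSV)
print(h[198:212,320,1], h[235:262,320,1], h[240,246:262,1],h[240,370:384,1])
e=board(p); k=np.polyfit(e[:,0],e[:,1],1); r=e[:,1]-np.polyval(k,e[:,0]); e=e[abs(r)<1]
print(len(e),np.std(r))
w=ray("top",e,.012)*1000; vx,vy,x,y=cv2.fitLine(w.astype(np.float32),cv2.DIST_HUBER,0,.01,.01).ravel()
print("rail line",x,y,"yaw",np.degrees(np.arctan2(vy,vx)))
m=camera_model("top");T=np.array(m["world_to_cam"]);print(-T[:3,:3].T@T[:3,3])
# ends + near edge
S=h[...,1].astype(float)
def cross(a):
    i=np.where((a[:-1]<110)!=(a[1:]<110))[0]; return [round(float(j+(110-a[j])/(a[j+1]-a[j])),2) for j in i]
L=[];R=[];N=[]
for v in range(226,240):
    c=cross(S[v,246:262]);d=cross(S[v,368:384])
    if c:L.append((246+c[0],v))
    if d:R.append((368+d[-1],v))
for u in range(270,360):
    c=cross(S[240:262,u]); 
    if c:N.append((u,240+c[-1]))
for a,z in((L,.012),(R,.012),(N,0.0),(N,.012)): 
    q=ray("top",a,z)*1000; print(np.median(q,0),len(q), np.degrees(np.arctan2(*(np.array(cv2.fitLine(q.astype(np.float32),cv2.DIST_HUBER,0,.01,.01)).ravel()[[1,0]]))))
H=h[...,0]
for nm,msk in(("blue",(H>95)&(H<130)&(S>80)),("or",(H<14)&(S>190))):
    for v in range(208,224): 
        pass
# blue stop colour
print(p[214,355:380].tolist())
E
```

```text
[  6   7   5   3   3   3   3   5   4  28 106 128 131 128] [ 78 131 131 136 139 133 135 132 131 133 134 136 139 141 140 132  60  10
   7   6   7   6   7   6   6   4   7] [  7   7   6   7   7   7   7  58 120 129 128 129 128 130 128 128] [136 135 134 132 114  41   7   6   7   7   6   6   7   4]
90 0.1300947759328984
rail line 588.01636 -15.750038 yaw 84.35988
[ 0.34854621 -0.02769877  1.07557235]
[524.17881239 143.08189033] 14 -6.3902826
[ 502.00385731 -209.46559406] 14 -5.7356744
[462.22851303 -30.80340105] 90 84.469666
[460.96017654 -30.76876315] 90 84.469666
[[67, 98, 136], [68, 97, 136], [67, 97, 136], [68, 97, 136], [68, 98, 137], [67, 98, 136], [68, 97, 136], [68, 97, 136], [65, 96, 134], [68, 97, 132], [71, 79, 102], [115, 85, 76], [142, 120, 111], [147, 132, 128], [138, 115, 109], [106, 97, 115], [72, 97, 135], [69, 99, 138], [69, 99, 138], [83, 108, 141], [137, 147, 158], [167, 171, 171], [169, 173, 172], [170, 174, 172], [171, 175, 173]]
```

Call:
play_rows([
  [0.0166,0.0462,0,0,0,-0.0204],
  [0.0166,0.0462,0,0,0,-0.0204],
  [0.0166,0.0462,0,0,0,-0.0204],
  [0.0166,0.0462,0,0,0,-0.0204],
  [0.0166,0.0462,0,0,0,-0.0204],
  [0.0166,0.0462,0,0,0,-0.0204],
  [0.0166,0.0462,0,0,0,-0.0204],
  [0.0166,0.0462,0,0,0,-0.0205],
], gripper=-1)

```text
clock: 0.9
tool_pos: [0.3783, -0.3205, 0.2454]
orientation: [180.0, -0.0, 174.2]
force: [0.8, 0.5, 0.2]
opening: 0.029
gripper_force: 0.0
```

Call:
play_rows([
  [0.0166,0.0462,0,0,0,0],
  [0.0166,0.0462,0,0,0,0],
  [0.0166,0.0462,0,0,0,0],
  [0.0166,0.0462,0,0,0,0],
  [0.0166,0.0462,0,0,0,0],
  [0.0166,0.0462,0,0,0,0],
  [0.0166,0.0462,0,0,0,0],
  [0.0166,0.0462,0,0,0,0],
  [0,0,0,0,0,0],
  [0,0,0,0,0,0],
])

```text
clock: 1.9
tool_pos: [0.4843, -0.0256, 0.2451]
orientation: [-180.0, -0.1, 174.5]
force: [0.5, -0.3, -0.2]
opening: 0.0005
gripper_force: 0.0
```

Call:
play_rows([
  [0,0,-0.04,0,0,0],
  [0,0,-0.04,0,0,0],
  [0,0,-0.04,0,0,0],
  [0,0,-0.04,0,0,0],
  [0,0,-0.04,0,0,0],
  [0,0,-0.04,0,0,0],
  [0,0,-0.01,0,0,0],
  [0,0,0,0,0,0],
  [0,0,0,0,0,0],
])

```text
clock: 2.8
tool_pos: [0.4852, -0.0266, 0.0467]
orientation: [180.0, 0.1, 174.4]
force: [0.1, 0.3, 1.3]
opening: 0.0005
gripper_force: 0.0
```

Call:
play_rows([
  [0,0,-0.006,0,0,0],
  [0,0,-0.005,0,0,0],
  [0,0,-0.0025,0,0,0],
  [0,0,0,0,0,0],
  [0,0,0,0,0,0],
])

```text
clock: 3.3
tool_pos: [0.4845, -0.0263, 0.0349]
orientation: [180.0, 0.0, 174.4]
force: [1.0, 1.1, 0.1]
opening: 0.0006
gripper_force: 0.0
```

```bash
python3 - <<'E'
from h import *
p,d=snapshot("top"); cv2.imwrite("pics/t1.png",cv2.resize(p[190:265,240:390],None,fx=5,fy=5,interpolation=cv2.INTER_CUBIC))
p,d=snapshot("scene"); cv2.imwrite("pics/s1.png",cv2.resize(p[150:260,250:410],None,fx=4,fy=4,interpolation=cv2.INTER_CUBIC))
E
```

```text
(no output)
```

View pics/s1.png

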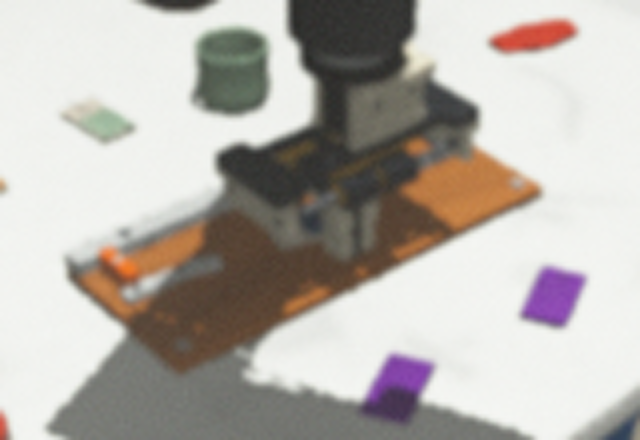

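Call:
play_rows([
  [0.0,0,-0.0012,0,0,0],
  [0.006,-0.0006,0,0,0,0],
  [0.006,-0.0006,0,0,0,0],
  [0.006,-0.0006,0,0,0,0],
  [0.006,-0.0006,0,0,0,0],
  [0.006,-0.0006,0,0,0,0],
  [0.006,-0.0006,0,0,0,0],
  [0.006,-0.0006,0,0,0,0],
  [0.006,-0.0006,0,0,0,0],
  [0,0,0,0,0,0],
])

```text
clock: 4.4
tool_pos: [0.5237, -0.0302, 0.0338]
orientation: [180.0, 0.0, 174.4]
force: [0.4, 0.1, -0.2]
opening: 0.0006
gripper_force: 0.0
```

Call:
play_rows([
  [0.004,-0.0004,0,0,0,0],
  [0.004,-0.0004,0,0,0,0],
  [0.004,-0.0004,0,0,0,0],
  [0.004,-0.0004,0,0,0,0],
  [0,0,0,0,0,0],
])

```text
clock: 4.9
tool_pos: [0.5362, -0.0315, 0.0338]
orientation: [180.0, 0.0, 174.4]
force: [-0.7, 1.1, 1.0]
opening: 0.0005
gripper_force: 0.0
```

```bash
cat >> h.py <<'E'
def look(name):
    p,_=snapshot("top"); q,_=snapshot("scene")
    a=cv2.resize(p[195:255,250:380],(780,360),interpolation=cv2.INTER_CUBIC)
    b=cv2.resize(q[170:245,260:390],(780,450),interpolation=cv2.INTER_CUBIC)
    cv2.imwrite(f"pics/{name}.png",cv2.resize(np.vstack([a,b]),None,fx=.74,fy=.74,interpolation=cv2.INTER_AREA))
    o=get_obs(); x,y,z=o["tool_pos"]*1000
    print("board xy",x*.9952-y*.0976-544,x*.0976+y*.9952-17,z,"F",o["force"].round(1),o["clock"])
E
python3 -c "
from h import *
look('a')"
```

```text
board xy -7.796286487044426 3.903574674594637 33.74334062260974 F [ 0.6 -0.1  0.1] 5.0
```

View pics/a.png

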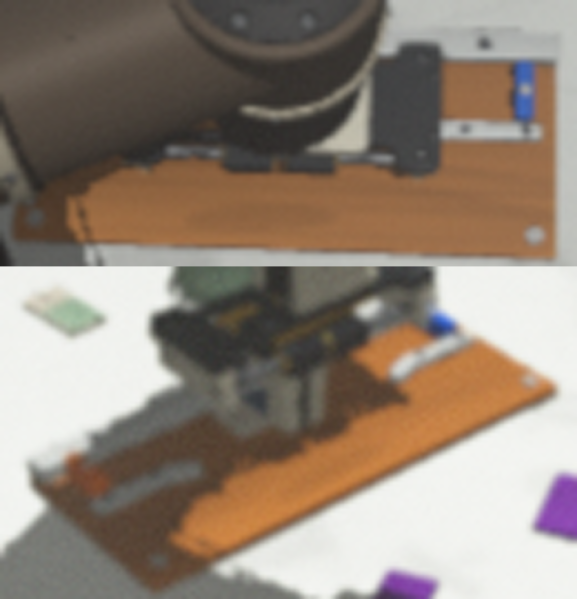

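Tile is hidden behind the gripper, and there is no rail contact yet. I'll continue slowly until the force rises.

Call:
play_rows([
  [0.002,-0.0002,0,0,0,0],
  [0.002,-0.0002,0,0,0,0],
  [0.002,-0.0002,0,0,0,0],
  [0,0,0,0,0,0],
])

```text
clock: 5.4
tool_pos: [0.5408, -0.032, 0.0338]
orientation: [180.0, 0.0, 174.4]
force: [0.1, 0.3, 0.5]
opening: 0.0007
gripper_force: 0.0
```

Call:
play_rows([
  [0.001,-0.0001,0,0,0,0],
  [0.001,-0.0001,0,0,0,0],
  [0,0,0,0,0,0],
])

```text
clock: 5.7
tool_pos: [0.5419, -0.0321, 0.0337]
orientation: [-180.0, -0.0, 174.4]
force: [-0.9, 0.6, 0.0]
opening: 0.0007
gripper_force: 0.5
```

Call:
play_rows([
  [0.001,-0.0001,0,0,0,0],
  [0.001,-0.0001,0,0,0,0],
  [0,0,0,0,0,0],
])

```text
clock: 6.0
tool_pos: [0.5422, -0.0323, 0.0336]
orientation: [-180.0, -0.1, 174.4]
force: [-5.5, 3.4, 5.4]
opening: 0.0002
gripper_force: 3.6
```

Call:
play_rows([
  [0.001,-0.0001,0,0,0,0],
  [0,0,0,0,0,0],
])

```text
clock: 6.2
tool_pos: [0.5424, -0.0323, 0.0335]
orientation: [-180.0, -0.2, 174.3]
force: [-8.9, 5.3, 6.9]
opening: 0.0002
gripper_force: 5.1
```

Firm rail contact at 9 N. I'll back off, rise, and swing left to get a clear look.

Call:
play_rows([
  [-0.002,0.0002,0,0,0,0],
  [-0.005,0.0005,0,0,0,0],
  [-0.01,0.001,0,0,0,0],
  [-0.01,0.001,0.02,0,0,0],
  [0,0,0.05,0,0,0],
  [0,0,0.05,0,0,0],
  [0,0.06,0.02,0,0,0],
  [0,0.06,0,0,0,0],
  [0,0.06,0,0,0,0],
  [0,0.06,0,0,0,0],
])

```text
clock: 7.2
tool_pos: [0.5225, 0.1629, 0.1462]
orientation: [179.9, 0.1, 174.3]
force: [1.4, 0.2, -0.6]
opening: -0.0
gripper_force: 0.0
```

Call:
play_rows([
  [0,0.05,0,0,0,0],
  [0,0,0,0,0,0],
  [0,0,0,0,0,0],
])

```text
clock: 7.5
tool_pos: [0.5223, 0.202, 0.1453]
orientation: [-180.0, -0.0, 174.5]
force: [0.0, 0.1, -0.2]
opening: 0.0003
gripper_force: 0.0
```

```bash
python3 -c "
from h import *
look('b')
p,_=snapshot('top'); cv2.imwrite('raw_b.png',p)"
```

```text
board xy -43.63117146035796 233.56530929408564 145.45041276063336 F [-1.5 -0.6  0.9] 7.6
```

View pics/b.png

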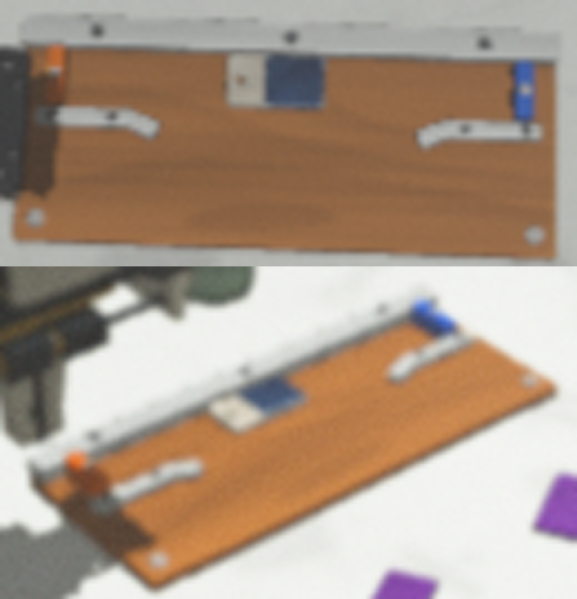

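The tile is flush on the rail, spanning about (226–325, 55–105) in the upper view, so its left end is near board y = +43 mm. Next I'll go behind its left end.

Call:
play_rows([
  [0.0129,-0.0414,0,0,0,0],
  [0.0129,-0.0414,0,0,0,0],
  [0.0129,-0.0414,0,0,0,0],
  [0.0129,-0.0414,0,0,0,0],
  [0.013,-0.0412,0,0,0,0],
  [0,0,-0.04,0,0,0],
  [0,0,-0.04,0,0,0],
  [0,0,-0.03,0,0,0],
  [0,0,0,0,0,0],
  [0,0,0,0,0,0],
])

```text
clock: 8.65
tool_pos: [0.5746, 0.0349, 0.058]
orientation: [-180.0, -0.0, 174.3]
force: [-0.1, -0.1, 0.4]
opening: 0.0008
gripper_force: 0.0
```

```bash
python3 -c "
from h import *
look('c')"
```

```text
board xy 25.30486216663553 74.66724492090198 59.21803824950661 F [ 0.3 -0.4 -0.4] 8.75
```

View pics/c.png

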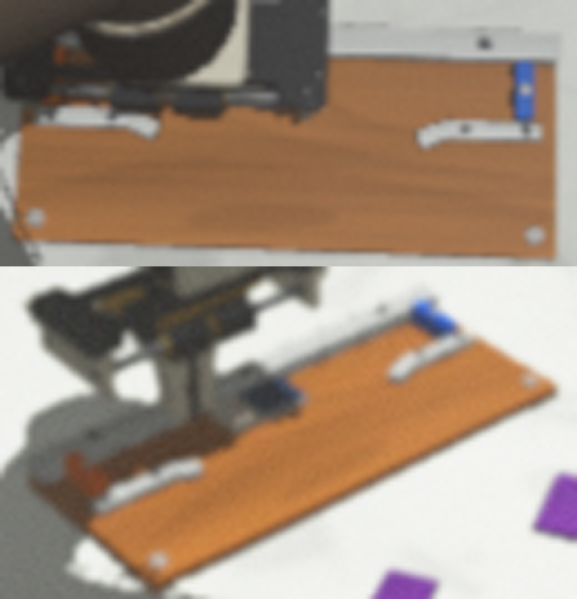

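The finger is clear, just left of the tile. I'll descend and begin the slide.

Call:
play_rows([
  [-0.001,0,-0.015,0,0,0],
  [0,0,-0.01,0,0,0],
  [0,0,-0.006,0,0,0],
  [0,0,0,0,0,0],
  [0,0,0,0,0,0],
])

```text
clock: 9.25
tool_pos: [0.5738, 0.0358, 0.0327]
orientation: [-180.0, -0.0, 174.4]
force: [0.3, -0.0, 0.8]
opening: 0.0007
gripper_force: 0.0
```

Call:
play_rows([
  [-0.0005,-0.0055,0,0,0,0],
  [-0.0005,-0.0055,0,0,0,0],
  [-0.0005,-0.0055,0,0,0,0],
  [-0.0005,-0.0055,0,0,0,0],
  [-0.0004,-0.0055,0,0,0,0],
  [-0.0004,-0.0055,0,0,0,0],
  [-0.0004,-0.0055,0,0,0,0],
  [-0.0004,-0.0055,0,0,0,0],
  [-0.0004,-0.0055,0,0,0,0],
  [0,0,0,0,0,0],
])

```text
clock: 10.25
tool_pos: [0.5705, -0.0044, 0.0328]
orientation: [-180.0, -0.0, 174.3]
force: [-0.3, 0.5, 0.3]
opening: 0.0008
gripper_force: 0.0
```

```bash
python3 -c "
from h import *
look('d')"
```

```text
board xy 24.277257494418677 34.737363077218376 32.808335781189236 F [ 0.8 -0.1  0.6] 10.35
```

View pics/d.png

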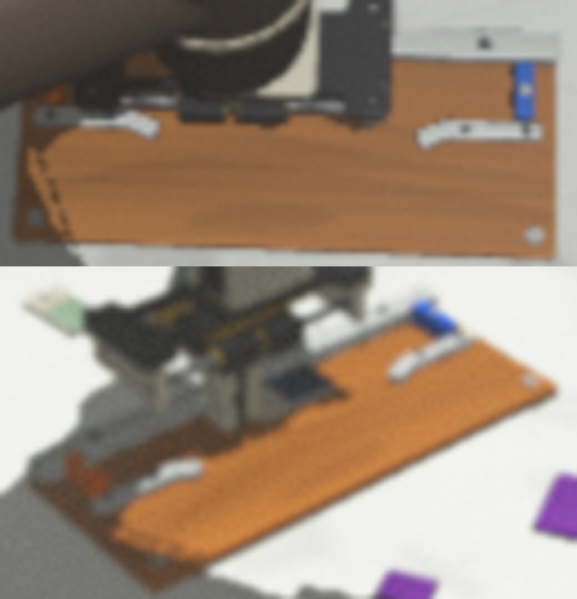

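Call:
play_rows([
  [-0.0004,-0.0055,0,0,0,0],
  [-0.0004,-0.0055,0,0,0,0],
  [-0.0004,-0.0055,0,0,0,0],
  [-0.0004,-0.0055,0,0,0,0],
  [-0.0004,-0.0055,0,0,0,0],
  [-0.0004,-0.0055,0,0,0,0],
  [-0.0004,-0.0055,0,0,0,0],
  [-0.0004,-0.0055,0,0,0,0],
  [-0.0004,-0.0055,0,0,0,0],
  [0,0,0,0,0,0],
])

```text
clock: 11.35
tool_pos: [0.5676, -0.044, 0.0328]
orientation: [-180.0, -0.0, 174.3]
force: [0.1, -0.5, 0.2]
opening: 0.0005
gripper_force: 0.0
```

Call:
play_rows([
  [-0.0004,-0.0055,0,0,0,0],
  [-0.0004,-0.0055,0,0,0,0],
  [-0.0004,-0.0055,0,0,0,0],
  [-0.0004,-0.0055,0,0,0,0],
  [-0.0004,-0.0055,0,0,0,0],
  [-0.0004,-0.0055,0,0,0,0],
  [-0.0004,-0.0055,0,0,0,0],
  [-0.0004,-0.0055,0,0,0,0],
  [0,0,0,0,0,0],
])

```text
clock: 12.25
tool_pos: [0.565, -0.0792, 0.0328]
orientation: [-180.0, -0.0, 174.3]
force: [-1.1, 0.2, 0.2]
opening: 0.0004
gripper_force: 0.0
```

Call:
play_rows([
  [-0.0002,-0.0025,0,0,0,0],
  [-0.0002,-0.0025,0,0,0,0],
  [-0.0002,-0.0025,0,0,0,0],
  [-0.0002,-0.0025,0,0,0,0],
  [0,0,0,0,0,0],
])

```text
clock: 12.75
tool_pos: [0.5645, -0.0868, 0.0328]
orientation: [-180.0, 0.0, 174.4]
force: [0.1, -0.3, -0.4]
opening: 0.0002
gripper_force: 0.0
```

```bash
python3 -c "
from h import *
look('e')"
```

```text
board xy 26.266478556611787 -48.18271879307927 32.83777222028188 F [-0.1 -0.1  0.6] 12.85
```

View pics/e.png

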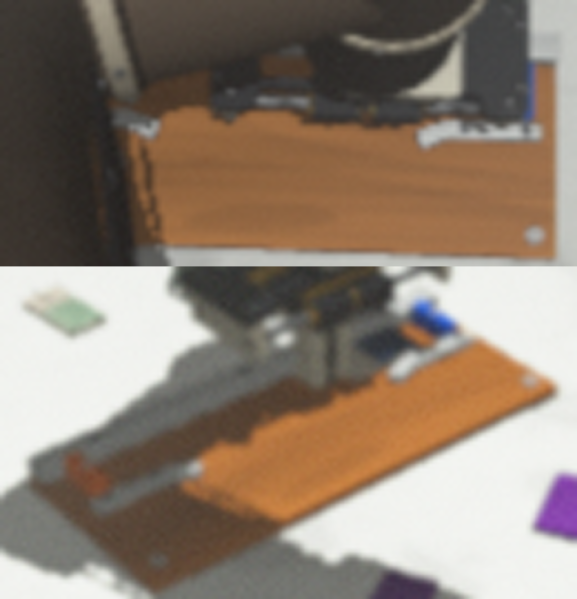

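The tile is entering the pocket, with about 15 mm left to the blue stop.

Call:
play_rows([
  [-0.0002,-0.0025,0,0,0,0],
  [-0.0002,-0.0025,0,0,0,0],
  [-0.0002,-0.0025,0,0,0,0],
  [-0.0002,-0.0025,0,0,0,0],
  [-0.0002,-0.0025,0,0,0,0],
  [0,0,0,0,0,0],
])

```text
clock: 13.45
tool_pos: [0.5636, -0.0969, 0.0328]
orientation: [-180.0, -0.0, 174.4]
force: [-0.3, -0.2, 0.5]
opening: 0.0006
gripper_force: 0.0
```

Call:
play_rows([
  [-0.0001,-0.0015,0,0,0,0],
  [-0.0001,-0.0015,0,0,0,0],
  [0,0,0,0,0,0],
])

```text
clock: 13.75
tool_pos: [0.5635, -0.0992, 0.0328]
orientation: [-180.0, 0.0, 174.4]
force: [1.2, 0.5, -1.2]
opening: 0.0005
gripper_force: 0.0
```

Call:
play_rows([
  [-0.0001,-0.001,0,0,0,0],
  [-0.0001,-0.001,0,0,0,0],
  [0,0,0,0,0,0],
])

```text
clock: 14.05
tool_pos: [0.5634, -0.1007, 0.0328]
orientation: [180.0, 0.0, 174.4]
force: [-1.0, 0.7, -0.1]
opening: 0.0005
gripper_force: 0.0
```

Call:
play_rows([
  [-0.0001,-0.001,0,0,0,0],
  [-0.0001,-0.001,0,0,0,0],
  [0,0,0,0,0,0],
])

```text
clock: 14.35
tool_pos: [0.5632, -0.1023, 0.0328]
orientation: [-180.0, 0.0, 174.4]
force: [0.5, -0.3, 0.3]
opening: 0.0007
gripper_force: 0.0
```

Call:
play_rows([
  [-0.0001,-0.001,0,0,0,0],
  [0,-0.001,0,0,0,0],
  [0,0,0,0,0,0],
])

```text
clock: 14.65
tool_pos: [0.563, -0.1039, 0.0328]
orientation: [-180.0, -0.0, 174.4]
force: [0.8, 0.8, -0.4]
opening: 0.0003
gripper_force: 0.0
```

Call:
play_rows([
  [0,-0.001,0,0,0,0],
  [-0.0001,-0.001,0,0,0,0],
  [0,0,0,0,0,0],
])

```text
clock: 14.95
tool_pos: [0.563, -0.1055, 0.0328]
orientation: [-180.0, -0.0, 174.4]
force: [-0.2, 1.1, 0.4]
opening: 0.0006
gripper_force: 0.0
```

Call:
play_rows([
  [-0.0001,-0.001,0,0,0,0],
  [0,-0.001,0,0,0,0],
  [0,0,0,0,0,0],
])

```text
clock: 15.25
tool_pos: [0.563, -0.1061, 0.0328]
orientation: [179.9, 0.0, 174.4]
force: [-1.0, 6.6, 0.8]
opening: 0.0004
gripper_force: 3.5
```

```bash
python3 -c "
from h import *
look('f')"
```

```text
board xy 26.679245039718126 -67.642022527239 32.78905853326365 F [-0.5  6.7  0.7] 15.35
```

View pics/f.png

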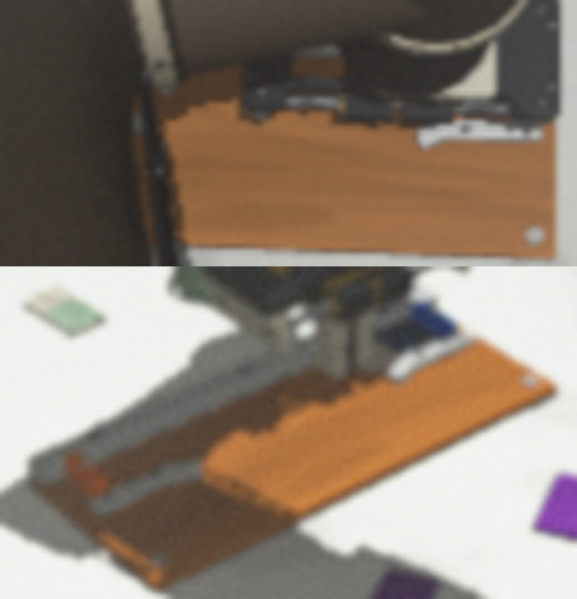

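The tile butts against the blue stop at 6.7 N. I'll add one firm nudge with a rail-ward drag, then retreat and check.

Call:
play_rows([
  [0,-0.001,0,0,0,0],
  [0.001,0,0,0,0,0],
  [0.001,0,0,0,0,0],
  [0,0,0,0,0,0],
])

```text
clock: 15.75
tool_pos: [0.5632, -0.1063, 0.0327]
orientation: [179.9, -0.1, 174.3]
force: [-5.0, 12.9, 4.7]
opening: 0.0007
gripper_force: 6.5
```

Call:
play_rows([
  [0.0003,0.003,0,0,0,0],
  [0.0006,0.006,0,0,0,0],
  [0.001,0.01,0,0,0,0],
  [0,0,0.03,0,0,0],
  [0,0,0.06,0,0,0],
  [0,0,0.06,0,0,0],
  [0,0.06,0,0,0,0],
  [0,0.06,0,0,0,0],
  [0,0.06,0,0,0,0],
  [0,0.06,0,0,0,0],
])

```text
clock: 16.75
tool_pos: [0.5659, 0.1013, 0.1532]
orientation: [180.0, 0.0, 174.3]
force: [0.9, 0.2, 0.1]
opening: 0.0006
gripper_force: 0.0
```

Call:
play_rows([
  [0,0.05,0,0,0,0],
  [0,0,0,0,0,0],
  [0,0,0,0,0,0],
])

```text
clock: 17.05
tool_pos: [0.5658, 0.1406, 0.1526]
orientation: [-180.0, -0.0, 174.5]
force: [-0.6, -1.0, 0.6]
opening: 0.0003
gripper_force: 0.0
```

```bash
python3 -c "
from h import *
look('x')
p,_=snapshot('top'); q,_=snapshot('scene')
a=cv2.resize(p[200:240,325:385],(600,400),interpolation=cv2.INTER_CUBIC)[:, :]
cv2.imwrite('pics/g.png',cv2.resize(np.hstack([a,cv2.resize(q[172:202,335:380],(600,400),interpolation=cv2.INTER_CUBIC)]),(800,267)))"
```

```text
board xy 5.562000007202755 176.5564236634667 152.64151579571572 F [ 0.3 -0.8 -0.1] 17.15
```

View pics/g.png

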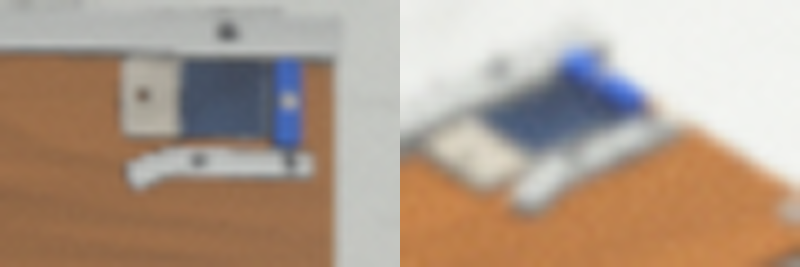

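The tile lies flush along the rail at (122–275, 58–137) in the left half, butted on the blue stop at (288,100). The gripper is clear, so I'm handing in.

```bash
python3 -c "
from plant import *
print(close_job())"
```

```text
the job is handed in; nothing more can be done
None
```

The blue tile was pushed flush to the rail and slid along it into the blue-stop pocket until it butted home, and the job was handed in at about 17 s with the gripper clear.

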